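# Load the leak-test pot

### The job

Open the leak-test pot by pressing its lid down and turning it, and hang the lid by its bail on the double hook. With the lid hanging there, put every valve body lying on the bench into the pot, then take the lid back, fit it and lock it again with the same press and turn, leaving the spray can and hammer alone.

Things in the scene. Friction and masses are not known exactly. Their poses are not given: they have to be found in the camera images.
- pot: Fixed open aluminium pot, 132 mm outside diameter, 122 mm bore, rim 100 mm and inner floor 8 mm above the bench. Origin: centre of its underside, on the bench, z up. Two dark claws stand outside the rim at its own +x and -x (184 mm across both, tops 128 mm above the bench); locked, one ear of the lid is trapped under each claw's roof. The lid may be locked either way round
- pot_claw (a point): Middle of the underside of the +x claw's roof, 77 mm from the axis, 121 mm above the bench (the -x claw is the same, half a turn on); axes as the pot's. Roof 69 to 88 mm from the axis, 41 mm wide along the rim. Seen from above, a stop closes the clockwise side of each claw and a lip hanging 5 mm below the roof closes the anticlockwise side. Unlocking: the ear dips under the lip
- pot_locked (a point): Point on the pot's axis, 113 mm above the bench, where the lid's origin lies when locked; axes as the pot's. To unlock, press the lid 5 to 12 mm below this (8 is good) and keep it there while turning it anticlockwise seen from above: past 0.5 rad the ears are clear of the claws (0.8 is good). It then rises 8 mm above this on the seal and lifts off
- pot_mouth (a point): Centre of the pot's rim, 100 mm above the bench; axes as the pot's. To lock: set the lid on the seal with its x axis 0.8 rad anticlockwise of the pot's x axis (or half a turn from that), press as for unlocking, turn clockwise until the ears meet the stops (x axes parallel, play about 0.04 rad each way), then let it rise so that the ears sit behind the lips
- seal (a joint): Sprung rubber seal ring in the pot's rim, sliding up and down, m: 0 with the lid at its locked height, +0.008 with no load, -0.012 fully pressed. It pushes the lid up with 11 N at 0 and 0.9 N more for each mm below. Bore 120 mm
- lid: Loose lid, 0.35 kg, starts locked on the pot. Aluminium disc 132 mm across, 10 mm thick, with a rubber plug 114 mm across and 10 mm deep below it that goes inside the seal. Origin: centre of the disc's underside, z up. On top along its own x stands a dark square bail: bar on two legs 88 mm apart inside; the opening under the bar is 46 mm high. A half turn about z makes no difference
- lid_grip (a point): Centre of the bail's level bar, 62 mm above the lid's origin; axes as the lid's. Bar 108 mm long (x), 12 mm thick (y), 12 mm high
- lid_ear (a point): Middle of the +x ear of the lid, 75 mm from its axis and 4 mm above its origin. Two steel ears, one each side, 20 mm wide and 8 mm thick, flush with the disc's underside, reach to 82 mm from the axis along the lid's +x and -x, below the ends of the bail
- hook: Fixed stand with a double hook: base plate 130 by 140 mm, 12 mm thick, one post with a crosspiece (front faces at own x -6 mm, top 203 mm above the bench), and two level round prongs 8 mm thick, at own y +26 and -26 mm, pointing along its own -x, tops 200 mm above the bench. Origin: on the bench under the post, z up
- hook_seat (a point): Point midway between the prongs, level with their tops, 95 mm in front of the stand (own x -95 mm): where the middle of the underside of the lid's bar should rest; axes as the stand's. The lid hangs with both prongs through the bail's opening, the bar square across them, and the fingers fit between the prongs
- hook_tip (a point): Point midway between the upturned ends of the prongs, 132 mm in front of the stand's origin, level with their tops, 14 mm above the prongs; axes as the stand's
- valve1: Loose valve body, 0.15 kg, absent in some starts: aluminium block 40 by 34 by 34 mm with a brass nipple 20 mm across at each end, 76 mm long in all along its own x. Origin: centre of the block's underside, block centre 17 mm above; it starts lying upright on the bench, to be gripped across y (34 mm)
- valve2: Loose valve body, 0.15 kg, absent in some starts: aluminium block 40 by 34 by 34 mm with a brass nipple 20 mm across at each end, 76 mm long in all along its own x. Origin: centre of the block's underside, block centre 17 mm above; it starts lying upright on the bench, to be gripped across y (34 mm)
- valve3: Loose valve body, 0.15 kg, absent in some starts: aluminium block 40 by 34 by 34 mm with a brass nipple 20 mm across at each end, 76 mm long in all along its own x. Origin: centre of the block's underside, block centre 17 mm above; it starts lying upright on the bench, to be gripped across y (34 mm)
- valve4: Loose valve body, 0.15 kg, absent in some starts: aluminium block 40 by 34 by 34 mm with a brass nipple 20 mm across at each end, 76 mm long in all along its own x. Origin: centre of the block's underside, block centre 17 mm above; it starts lying upright on the bench, to be gripped across y (34 mm)
- spray: Bystander: loose black spray can, 54 mm across, 190 mm tall, standing. Origin: centre of its underside
- hammer: Bystander: loose hammer lying along its own x, head towards +x. Origin at its underside
- buttons: Bystander: fixed yellow and black push-button box, 70 by 70 mm, 80 mm tall. Origin: centre of its underside

How it is judged:
On the way, in this order (a step that is already met when the one before it is completed fails the run):
1. the lid is off the pot and hangs by its bail on the double hook, let go and at rest (horizontal distance between lid_grip and hook_seat below 0.045 m and z of lid_grip in the frame of hook_seat between -0.004 and 0.014 m and angle between lid's own z axis and vertical below 0.35 rad and linear speed of lid below 0.03 m/s and contact force between the fingers and lid below 0.2 N), for 0.3 s.
2. with the lid still hanging, every valve body lies in the pot, let go (all of step 1 and horizontal distance between each of valve1, valve2, valve3, valve4 and pot below 0.062 m and z of each of valve1, valve2, valve3, valve4 in the frame of pot below 0.098 m and contact force between the fingers and valve1 below 0.2 N and linear speed of each of valve1, valve2, valve3, valve4 below 0.05 m/s and contact force between the fingers and valve2 below 0.2 N and contact force between the fingers and valve3 below 0.2 N and contact force between the fingers and valve4 below 0.2 N), for 0.3 s.
At the end, for the whole second after the job is handed in: every valve body is inside the pot (within 62 mm of its axis, below the rim); the lid is locked: within 8 mm of the pot's axis, ears under the claws (x axes parallel within 0.1 rad), origin 109.5 to 115.5 mm above the pot's, level, released and at rest (horizontal distance between lid and pot below 0.008 m and angle between the x axis of lid and the x axis of pot, either way round below 0.1 rad and z of lid in the frame of pot between 0.1095 and 0.1155 m and angle between lid's own z axis and vertical below 0.06 rad and linear speed of lid below 0.02 m/s and contact force between the fingers and lid below 0.2 N and horizontal distance between each of valve1, valve2, valve3, valve4 and pot below 0.062 m and z of each of valve1, valve2, valve3, valve4 in the frame of pot below 0.098 m and contact force between the fingers and valve1 below 0.2 N and linear speed of each of valve1, valve2, valve3, valve4 below 0.05 m/s and contact force between the fingers and valve2 below 0.2 N and contact force between the fingers and valve3 below 0.2 N and contact force between the fingers and valve4 below 0.2 N); the robot touches nothing.
It fails at once if the spray can is pushed more than 40 mm or tipped (distance of spray from where it was at the start of the episode above 0.04 m or angle between spray's own z axis and vertical above 0.5 rad).
It fails at once if the hammer is pushed more than 40 mm (distance of hammer from where it was at the start of the episode above 0.04 m).
Of valve1, valve2, valve3, valve4 only 2 to 4 are there at a start; the rules pass over those that are not, and their reading is None.
At some moment in a run one of valve1, valve2, valve3, valve4 may be knocked a few centimetres aside while the robot is not near it.
It also fails if it takes over 208 s, if anything falls off the work surface, if the arm or the gripper's body presses on something with over 40 N, if the wrist force passes 120 N, or if a joint passes its speed limit or range.

### The arm

A 6-joint arm with a two-finger parallel gripper is mounted at the origin on the work surface. World frame = base frame: x ahead of the robot, y to its left, z up, the work surface at z = 0. Lengths are in m, angles in rad, forces in N, time in s.
With the tool pointing down it reaches from about 0.35 to 0.875 m from the base axis. Payload 15.5 kg.
Tool frame: the origin (TCP) lies at the very end of the fingers, on their centre line; the grasp point (between the pads) lies 19 mm behind it; z points along the fingers, y is the line along which they close (so a half turn about z gives the same grasp; the last joint's range is limited). The gripper opens to 85 mm and grips with 20 to 120 N. Pads are 22 mm wide; open, the fingers measure 114 mm over their backs; the gripper's body (76 mm by 85 mm) begins 54 mm behind the grasp point. The pads swing forward as they close: fully open they stand 13 mm farther back than shut.
Start: joints at [1.075, 0.494, 1.345, -0, 1.302, -0.096], TCP at [0.244, 0.575, 0.231] pointing down, gripper open.
Joint ranges: [-2.91, 2.91], [-0.82, 2.16], [0.22, 2.67], [-1.22, 4.37], [0.12, 2.79], [-3.08, 3.08]. Speed limits (rad/s): [1.89, 1.89, 2.57, 3.01, 3.01, 3.01].

### API

Orientations are given as [roll, pitch, yaw] about the fixed x, y, z axes, in that order (R = Rz(yaw) Ry(pitch) Rx(roll)).
In Python, from cell import r gives the robot as it stands.
- The arm moves only by the tool drive_tool, never from a script. Its argument "motion" is a list of rows, each a list of 2 entries, a list of its own where there are three numbers: the shift along the tool's x, y, z in mm, then the turn, a rotation vector about the tool's x, y, z in degrees. A call has 1 to 10 rows; each row is the pose to reach, as a shift and turn from the pose commanded when the call began, along the tool's axes at that moment; what a row does not reach only later rows make up. A row lasts 1/8 s, in which the tool goes at most 62.5 mm and 10.7 degrees, less where a joint would pass 70% of its speed; a pose out of reach is approached as far as the arm can. A call with a gripper value outside its range is refused whole. "claw" is the opening, from -1 (shut) to 1 (fully open), set as the call begins (left out, the last holds). The fingers move at their own pace and stop on an object; "grip_force" is the grip in N (left out, the last holds). Time passes only in rows, so rows that repeat a pose let the fingers close. It gives the time, the measured TCP pose, the force, the opening and the grip force at its end, in the units of the state.
- r.sense(): the state, without advancing time (a new reading comes with each control period).
- r.get_image(name): name is "side" or "top"; returns a dict with "color" (400x640x3 uint8, red, green, blue), "z_map" (400x640 float32, m along the optical axis (not along the pixel's ray), 0 where there is no reading), "intrinsics" (3x3 intrinsics, pixels), "dist" ([k1, k2, p1, p2, k3] as OpenCV has them; the pictures are not rectified), "R" (3x3) and "t" (3): a world point X has camera coordinates R X + t. Camera axes: x right, y down, z forward; pixel columns grow to the right and rows downward; lengths in m; the calibration is good to about 2 mm. A picture is of the moment at which its call begins.
- r.job_done(): hands the job in; it is judged then, once.
Trained networks look in the newest picture that a camera, given by its name, has taken for a name from the list of things; names that differ only in an ending like _2 or _b are one class to them, and where a whole thing is asked for, a point or a joint stands for the part that bears it (a point fixed in the world has none). Each returns a list of dicts, best first, with "p" (0 to 1); they miss things now and then, are a little off and sometimes report something else, mostly with a low value. They report only what shows in the picture. A call takes as long as a camera call.
- r.search_frame(camera, name): "at" ([column, row] in pixels, amid what is visible of it).
The state is a dict: "time_s": time; "q": joint angles; "joint_velocities": joint speeds; "joint_efforts": joint torques, N m; "ee_pos": TCP position; "tool_rot": TCP orientation; "contact_force": force on the tool from outside, world axes, zero at the start; "wrist_torque": the same for the moment, N m; "gripper_width": finger opening in m; "gripper_force": force on a finger pad.
Only numpy, scipy, OpenCV 4.12 (cv2) and the standard library are available. Lean on these libraries where they do the work, as an engineer would, in place of code of your own. Each camera call takes 0.05 s, during which the arm holds its last target. There are 200 camera calls.

## Working session

There is one attempt and no reset: what is moved stays moved. The work goes in short steps, Python scripts to look and compute and a tool call to move; the robot and the scene stay as the last step left them, time stands still between calls to the robot, and variables do not carry over. Pictures are saved under pics/ and viewed, at most 14 in all, crops included, and the job is handed in when it is done.

Besides the shell and the picture viewer there is one more tool, called after "Emit:" by a JSON object that holds its "name" and its "arguments". drive_tool: Moves the arm, as the interface text tells. Its arguments: {"type":"object","properties":{"motion":{"type":"array","items":{"type":"array"}},"claw":{"type":"number"},"grip_force":{"type":"number"}},"required":["motion"]}

```bash
ls; mkdir -p pics; cat > h.py <<'E'
import numpy as np, cv2
from cell import r
def look(n):
    return r.get_image(n)
def world(im,px,z=None,win=2):
    """pixel -> world by depth, or on plane z"""
    K,d=np.array(im["intrinsics"]),np.array(im["dist"])
    u=cv2.undistortPoints(np.array([[px]],float),K,d)[0,0]
    ray=np.array([u[0],u[1],1.]);R,t=np.array(im["R"]),np.array(im["t"])
    c=-R.T@t;dr=R.T@ray
    if z is not None: return c+dr*(z-c[2])/dr[2]
    x,y=int(round(px[0])),int(round(px[1]))
    p=im["z_map"][max(0,y-win):y+win+1,max(0,x-win):x+win+1];p=p[p>0]
    return c+dr*np.median(p) if p.size else None
def cloud(im):
    K,d=np.array(im["intrinsics"]),np.array(im["dist"]);h,w=im["z_map"].shape
    g=np.stack(np.meshgrid(np.arange(w),np.arange(h)),-1).reshape(-1,1,2).astype(float)
    u=cv2.undistortPoints(g,K,d)[:,0];Z=im["z_map"].reshape(-1,1)
    P=np.hstack([u*Z,Z]);R,t=np.array(im["R"]),np.array(im["t"])
    W=(P-t)@R;W[Z[:,0]<=0]=np.nan
    return W.reshape(h,w,3)
def save(im,n): cv2.imwrite("pics/"+n,im["color"][:,:,::-1])
E
python3 - <<'E'
from h import *
np.set_printoptions(precision=3,suppress=True)
for c in("top","side"):
    im=look(c);save(im,c+"0.png");print(c,-np.array(im["R"]).T@im["t"])
    for n in("pot","lid","lid_grip","lid_ear","pot_claw","hook","valve1","spray","hammer","buttons"):
        for k in r.search_frame(c,n)[:6]:
            print(n,np.round(k["at"]),round(k["p"],2),world(im,k["at"]))
print(r.sense())
E
```

```text
pics
top [ 0.549 -0.028  1.27 ]
pot [213. 229.] 0.98 [0.512 0.232 0.107]
pot [231. 149.] 0.26 [0.713 0.17  0.189]
lid [187. 234.] 0.9 [0.5   0.296 0.123]
lid_grip [211. 225.] 0.74 [0.524 0.234 0.116]
lid_grip [188. 236.] 0.69 [0.495 0.294 0.123]
lid_ear [190. 234.] 0.61 [0.5   0.288 0.123]
pot_claw [215. 224.] 0.7 [0.525 0.236 0.064]
pot_claw [440. 251.] 0.64 [ 0.45  -0.38   0.087]
pot_claw [297. 222.] 0.37 [0.529 0.01  0.034]
hook [437. 254.] 0.72 [ 0.438 -0.383  0.044]
hook [210. 230.] 0.63 [0.512 0.234 0.124]
valve1 [297. 221.] 0.77 [0.532 0.01  0.034]
valve1 [315. 258.] 0.73 [ 0.43  -0.04   0.034]
valve1 [288. 178.] 0.59 [0.654 0.037 0.032]
spray [229. 150.] 0.87 [0.712 0.175 0.19 ]
hammer [388. 168.] 0.82 [ 0.684 -0.251  0.022]
buttons [300. 128.] 0.96 [0.787 0.001 0.079]
buttons [437. 251.] 0.46 [ 0.448 -0.377  0.06 ]
buttons [211. 229.] 0.38 [0.514 0.232 0.122]
side [0.399 0.656 1.037]
pot [337. 340.] 0.94 [0.468 0.352 0.116]
lid [329. 314.] 0.81 [0.501 0.301 0.125]
lid_grip [330. 310.] 0.9 [0.5   0.291 0.125]
lid_ear [333. 310.] 0.61 [0.494 0.289 0.126]
pot_claw [332. 341.] 0
[... 206 characters left out ...]
ve1 [382. 230.] 0.56 [ 0.428 -0.032  0.034]
valve1 [331. 311.] 0.27 [0.498 0.292 0.126]
spray [263. 254.] 0.95 [0.702 0.204 0.152]
hammer [324. 162.] 0.73 [ 0.676 -0.264  0.022]
buttons [267. 214.] 0.59 [0.776 0.023 0.061]
{'time_s': 1.1, 'q': array([ 1.075,  0.494,  1.345,  0.   ,  1.302, -0.096]), 'joint_velocities': array([-0.   , -0.001, -0.001,  0.   , -0.   ,  0.001]), 'joint_efforts': array([ -0.002, -88.205, -38.428,  -0.   ,   0.001,  -0.   ]), 'ee_pos': array([0.244, 0.575, 0.231]), 'tool_rot': array([ 3.142, -0.   ,  2.741]), 'contact_force': array([ 0.393, -0.283, -0.165]), 'wrist_torque': array([-0.011, -0.002, -0.049]), 'gripper_force': 0.0, 'gripper_width': 0.0850098508449943}
```

View pics/top0.png

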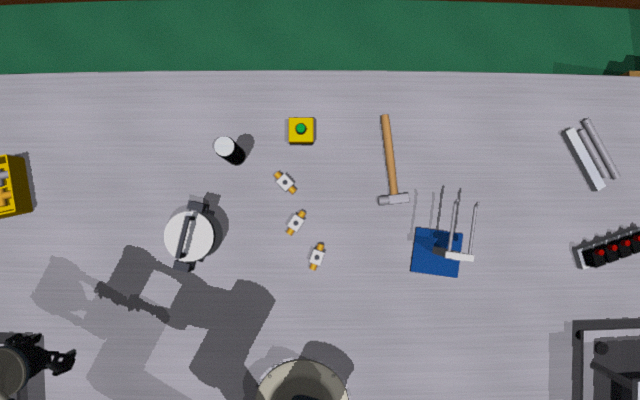

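View pics/side0.png

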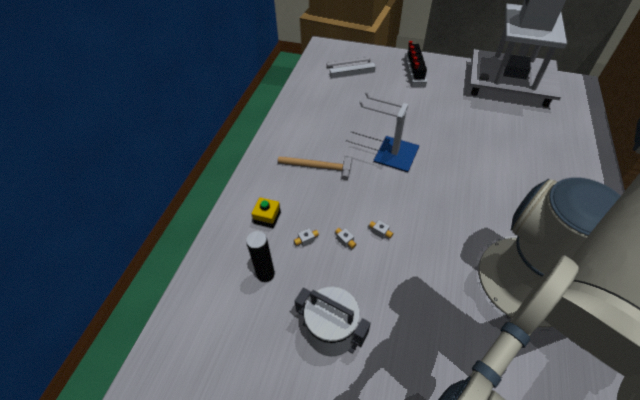

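The top view shows the pot at (190,233), with the bail running about (194,212)–(183,252). Three valves lie at (285,182), (296,222) and (317,257). The hook stands at (437,252) with its prongs pointing up the image (+x), and the spray can is at (229,150). The side view shows the same three valves. Next I'll fit the geometry.

```bash
cat > m.py <<'E'
from h import *
np.set_printoptions(precision=4,suppress=True)
def axis(P):
    c=np.median(P,0);u=np.linalg.svd(P[:,:2]-P[:,:2].mean(0),full_matrices=False)[2][0]
    s=(P[:,:2]-P[:,:2].mean(0))@u
    mid=P[:,:2].mean(0)+u*(np.percentile(s,2)+np.percentile(s,98))/2
    return mid,np.degrees(np.arctan2(u[1],u[0])),np.percentile(s,98)-np.percentile(s,2)
def near(W,x,y,rad,z0,z1):
    return (np.hypot(W[...,0]-x,W[...,1]-y)<rad)&(W[...,2]>z0)&(W[...,2]<z1)
def valves(c,im,W):
    """white block + brass"""
    hsv=cv2.cvtColor(im["color"],cv2.COLOR_RGB2HSV)
    m=(W[...,2]>0.008)&(W[...,2]<0.045)&(np.abs(W[...,0]-.54)<.2)&(np.abs(W[...,1]-.03)<.19)
    n,l,s,_=cv2.connectedComponentsWithStats(m.astype(np.uint8))
    for i in range(1,n):
        if 60<s[i,4]<1500:
            P=W[l==i];T=P[P[:,2]>.030];a=axis(P)
            print(c,"valve",s[i,4],"ctr",a[0],"ang",a[1],"len",a[2],"top ctr",T[:,:2].mean(0) if len(T) else None,"z",np.percentile(P[:,2],90))
E
python3 - <<'E'
from m import *
for c in("top","side"):
    im=look(c);W=cloud(im);col=im["color"].astype(int);V=col.max(2)
    B=W[near(W,.5,.293,.075,.165,.2)];print(c,"bar",len(B),axis(B),"z",np.median(B[:,2]))
    D=W[near(W,.5,.293,.09,.117,.130)&(V>130)];e=cv2.minEnclosingCircle(D[:,:2].astype(np.float32));print("disc",e,D[:,:2].mean(0),np.median(D[:,2]),len(D))
    C=W[near(W,.5,.293,.11,.122,.135)&(V<90)];C=C[np.hypot(C[:,0]-.5,C[:,1]-.293)>.068]
    s=C[:,0]>.5;print("claws",C[s].mean(0),C[~s].mean(0),len(C))
    H=near(W,.5,-.4,.2,.19,.225);P=W[H];print("hook hi",len(P));
    n,l,s,_=cv2.connectedComponentsWithStats(H.astype(np.uint8))
    for i in range(1,n):
        if s[i,4]>5:
            Q=W[l==i];print(" comp",s[i],Q.min(0),Q.max(0),axis(Q))
    Bp=W[near(W,.45,-.38,.15,.006,.02)&(col[...,2]>col[...,0]+40)]
    print("base",cv2.minAreaRect(Bp[:,:2].astype(np.float32)),np.median(Bp[:,2]),len(Bp))
    S=W[near(W,.71,.18,.06,.17,.21)];print("spray",S.mean(0))
    valves(c,im,W)
E
```

```text
top bar 241 (array([0.4955, 0.2912]), np.float64(167.5177954434452), np.float64(0.10273436794903486)) z 0.18022527165101848
disc ((0.4972662329673767, 0.2951521575450897), 0.06849148869514465) [0.495  0.2902] 0.12313686508597929 1510
claws [0.5746 0.2724 0.1275] [0.4176 0.3083 0.1281] 222
hook hi 571
 comp [444 199  36  63 571] [ 0.435  -0.4413  0.1902] [ 0.5876 -0.3571  0.2172] (array([ 0.5097, -0.4017]), np.float64(170.82403539627052), np.float64(0.14034113067323123))
base ((0.44100117683410645, -0.3913518190383911), (0.14056600630283356, 0.12909860908985138), 82.19135284423828) 0.011162297744949944 1736
spray [0.7198 0.1853 0.1876]
top valve 263 ctr [0.642  0.0438] ang -135.71478685454048 len 0.07258458339361647 top ctr [0.6422 0.0442] z 0.03608460429771246
top valve 260 ctr [0.5271 0.0142] ang 146.59941174168193 len 0.07125400045276678 top ctr [0.5279 0.0139] z 0.03568631171093027
top valve 248 ctr [ 0.4312 -0.0439] ang 162.08012268727785 len 0.07141732717284123 top ctr [ 0.4312 -0.0441] z 0.03604891550562203
side bar 317 (array([0.4975, 0.2947]), np.float64(166.41262300326548), 
[... 387 characters left out ...]
4315869608946602))
base ((0.44268733263015747, -0.3905709683895111), (0.14726676046848297, 0.12828350067138672), 81.63968658447266) 0.011860545334554056 863
spray [0.7209 0.1946 0.1871]
side valve 264 ctr [ 0.4347 -0.0364] ang 161.65214162996278 len 0.07316325829499234 top ctr [ 0.4337 -0.0396] z 0.03588276839886489
side valve 269 ctr [0.643  0.0521] ang -136.42471383629933 len 0.07364212076695914 top ctr [0.646  0.0503] z 0.0357298011466566
side valve 261 ctr [0.5318 0.0215] ang 148.51099921243468 len 0.07357687604157528 top ctr [0.5308 0.0188] z 0.03593442276504268
side valve 110 ctr [0.7116 0.206 ] ang 34.13679855399928 len 0.04755542459909111 top ctr [0.7119 0.206 ] z 0.04151524523710121
```

```bash
cat > g.py <<'E'
import sys
from h import *
from scipy.spatial.transform import Rotation as Ro
def rel(targets,base=None):
    """targets: (x,y,z,yawdeg) in m; shift mm and rotvec deg from the current (or base) pose"""
    if base is None:
        s=r.sense();p=np.array(s["ee_pos"]);R=Ro.from_euler("xyz",s["tool_rot"])
    else: p=np.array(base[:3]);R=Ro.from_euler("xyz",[180,0,base[3]],degrees=True)
    for x,y,z,w in targets:
        T=Ro.from_euler("xyz",[180,0,w],degrees=True)
        print((x,y,z,w),np.round(R.inv().apply(np.array([x,y,z])-p)*1000,1),np.round((R.inv()*T).as_rotvec(degrees=True),2))
if __name__=="__main__":
    rel([tuple(map(float,a.split(","))) for a in sys.argv[1:]])
E
python3 g.py .497,.293,.23,167 .497,.293,.154,167
python3 - <<'E'
from m import *
for c in("top","side"):
    im=look(c);W=cloud(im)
    P=W[near(W,.5,-.4,.2,.19,.23)]
    for ang in(-9.,):
        a=np.radians(ang);f=np.array([np.cos(a),np.sin(a)]);g=np.array([-f[1],f[0]])
        o=np.array([.441,-.391]);u=(P[:,:2]-o)@f;v=(P[:,:2]-o)@g
        for sgn in(1,-1):
            k=(u>.03)&(u<.125)&(np.sign(v)==sgn);print(c,"prong",sgn,np.polyfit(u[k],v[k],1),np.median(P[k,2]),k.sum())
        print("u hist",np.histogram(u,bins=np.arange(-.03,.17,.01)))
        k=u>.125;print("tips",u.max(),np.median(u[k]),P[k,2].max())
        k=u<.02;print("cross v",v[k].min(),v[k].max())
E
```

```text
(0.497, 0.293, 0.23, 167.0) [-343.3 -161.3    1.3] [-0.   -0.   -9.96]
(0.497, 0.293, 0.154, 167.0) [-343.3 -161.3   77.3] [-0.   -0.   -9.96]
top prong 1 [0.0093 0.0252] 0.1979412981593899 129
top prong -1 [ 0.0165 -0.0259] 0.19780541946864338 130
u hist (array([  0,   0,  20, 121,  87,  29,  25,  30,  25,  30,  26,  27,  27,
        26,  28,  27,  32,  12,   0]), array([-0.03, -0.02, -0.01,  0.  ,  0.01,  0.02,  0.03,  0.04,  0.05,
        0.06,  0.07,  0.08,  0.09,  0.1 ,  0.11,  0.12,  0.13,  0.14,
        0.15,  0.16]))
tips 0.14467417113813294 0.13527231236178183 0.21484741870558777
cross v -0.037630640163866545 0.035277917239566546
side prong 1 [-0.0015  0.0304] 0.1986999034306891 72
side prong -1 [ 0.0237 -0.0233] 0.19804790030524133 70
u hist (array([ 0,  0, 12, 60, 37, 14, 17, 15, 15, 15, 14, 16, 14, 15, 15, 13, 21,
       14,  0]), array([-0.03, -0.02, -0.01,  0.  ,  0.01,  0.02,  0.03,  0.04,  0.05,
        0.06,  0.07,  0.08,  0.09,  0.1 ,  0.11,  0.12,  0.13,  0.14,
        0.15,  0.16]))
tips 0.14611575460058288 0.13788583655066008 0.21623531509973215
cross v -0.03388916158177957 0.040462514923404753
```

Emit:
{"name": "drive_tool", "arguments": {"motion": [[[-343,-161,0],[0,0,-10]],[[-343,-161,0],[0,0,-10]],[[-343,-161,0],[0,0,-10]],[[-343,-161,0],[0,0,-10]],[[-343,-161,0],[0,0,-10]],[[-343,-161,0],[0,0,-10]],[[-343,-161,0],[0,0,-10]],[[-343,-161,0],[0,0,-10]],[[-343,-161,0],[0,0,-10]],[[-343,-161,0],[0,0,-10]]], "claw": 0}}

```text
time_s: 2.55
ee_pos: [0.4961, 0.2944, 0.2314]
tool_rot: [3.141, -0.0, 2.917]
contact_force: [-0.5, -0.9, -0.4]
gripper_width: 0.0428
gripper_force: 0.0
```

Emit:
{"name": "drive_tool", "arguments": {"motion": [[[0,0,40],[0,0,0]],[[0,0,77],[0,0,0]],[[0,0,77],[0,0,0]],[[0,0,77],[0,0,0]]]}}

```text
time_s: 3.05
ee_pos: [0.4973, 0.2941, 0.1556]
tool_rot: [3.141, 0.001, 2.916]
contact_force: [0.4, 0.6, 0.1]
gripper_width: 0.0423
gripper_force: 0.0
```

Emit:
{"name": "drive_tool", "arguments": {"motion": [[[0,0,0],[0,0,0]],[[0,0,0],[0,0,0]],[[0,0,0],[0,0,0]],[[0,0,0],[0,0,0]],[[0,0,0],[0,0,0]],[[0,0,0],[0,0,0]]], "claw": -1, "grip_force": 40}}

```text
time_s: 3.8
ee_pos: [0.4973, 0.2936, 0.1552]
tool_rot: [3.141, 0.001, 2.915]
contact_force: [-1.4, -0.8, 7.0]
gripper_width: 0.0107
gripper_force: 41.9
```

Emit:
{"name": "drive_tool", "arguments": {"motion": [[[0,0,0],[0,0,0]],[[0,0,3],[0,0,0]],[[0,0,6],[0,0,0]],[[0,0,8],[0,0,0]],[[0,0,8],[0,0,0]]], "grip_force": 110}}

```text
time_s: 4.42
ee_pos: [0.4974, 0.2936, 0.1475]
tool_rot: [3.14, 0.001, 2.915]
contact_force: [-3.1, -2.3, 14.2]
gripper_width: 0.0099
gripper_force: 108.3
```

Emit:
{"name": "drive_tool", "arguments": {"motion": [[[0,0,0],[0,0,-6]],[[0,0,0],[0,0,-12]],[[0,0,0],[0,0,-18]],[[0,0,0],[0,0,-24]],[[0,0,0],[0,0,-30]],[[0,0,0],[0,0,-36]],[[0,0,0],[0,0,-42]],[[0,0,0],[0,0,-46]],[[0,0,0],[0,0,-46]],[[0,0,0],[0,0,-46]]]}}

```text
time_s: 5.68
ee_pos: [0.498, 0.294, 0.1479]
tool_rot: [-3.141, 0.003, -2.565]
contact_force: [-0.1, 0.1, 13.0]
gripper_width: 0.0099
gripper_force: 108.4
```

Emit:
{"name": "drive_tool", "arguments": {"motion": [[[0,0,-8],[0,0,0]],[[0,0,-16],[0,0,0]],[[0,0,-24],[0,0,0]],[[0,0,-40],[0,0,0]],[[0,0,-60],[0,0,0]],[[0,0,-80],[0,0,0]],[[0,0,-90],[0,0,0]],[[0,0,-90],[0,0,0]]]}}

```text
time_s: 6.68
ee_pos: [0.497, 0.2935, 0.2369]
tool_rot: [-3.141, 0.001, -2.565]
contact_force: [0.8, -0.7, -3.0]
gripper_width: 0.0099
gripper_force: 107.3
```

```bash
python3 - <<'E'
from m import *
import g
im=look("top");save(im,"top1.png")
# bar grasped; f is the prong direction outwards
o=np.array([.543,-.404]);f=np.array([.9893,-.146])
A=o+f*.140;g.rel([(.52,.1,.245,170),(.60,-.15,.245,110),(*A,.245,81.6),(*A,.207,81.6),(*o,.207,81.6)])
print(r.sense()["ee_pos"])
E
```

```text
(0.52, 0.1, 0.245, 170) [  85.8 -174.8   -8.9] [-0.   -0.01 43.03]
(0.6, -0.15, 0.245, 110) [ 155.  -428.    -8.8] [ -0.01  -0.01 103.03]
(np.float64(0.681502), np.float64(-0.42444000000000004), 0.245, 81.6) [ 236.3 -702.5   -8.8] [ -0.02  -0.01 131.43]
(np.float64(0.681502), np.float64(-0.42444000000000004), 0.207, 81.6) [ 236.3 -702.5   29.2] [ -0.02  -0.01 131.43]
(np.float64(0.543), np.float64(-0.404), 0.207, 81.6) [ 341.3 -609.8   29.2] [ -0.02  -0.01 131.43]
[0.4967 0.2933 0.2361]
```

View pics/top1.png

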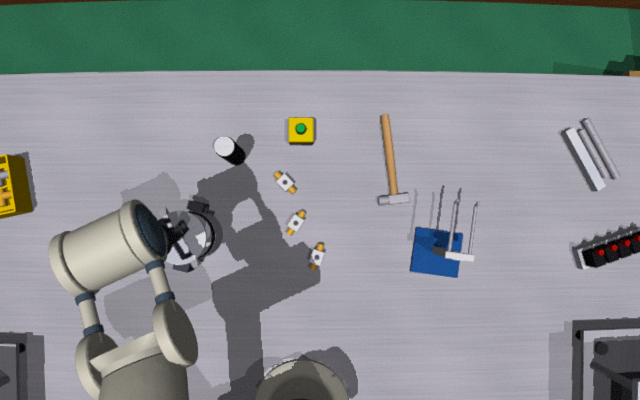

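The lid is off and held level. Moving it to the front of the hook.

Emit:
{"name": "drive_tool", "arguments": {"motion": [[[16,-45,-8],[0,0,9]],[[35,-100,-8],[0,0,19]],[[53,-155,-8],[0,0,29]],[[71,-210,-8],[0,0,39]],[[90,-265,-8],[0,0,49]],[[108,-320,-8],[0,0,59]],[[126,-375,-8],[0,0,69]],[[145,-430,-8],[0,0,79]],[[163,-485,-8],[0,0,89]],[[175,-515,-8],[0,0,96]]]}}

```text
time_s: 7.98
ee_pos: [0.6308, -0.2365, 0.2428]
tool_rot: [-3.14, -0.001, 2.036]
contact_force: [0.2, 0.8, -2.9]
gripper_width: 0.0099
gripper_force: 107.6
```

```bash
python3 g.py .6815,-.4244,.245,81.6 .6815,-.4244,.210,81.6; python3 -c "
from h import *;print(r.sense()['ee_pos'],r.sense()['tool_rot'])"
```

```text
(0.6815, -0.4244, 0.245, 81.6) [-190.7  -39.    -2.4] [-0.08 -0.04 35.05]
(0.6815, -0.4244, 0.21, 81.6) [-190.7  -38.9   32.6] [-0.08 -0.04 35.05]
[ 0.63078648 -0.23650186  0.24279645] [-3.14048653e+00 -1.03740106e-03  2.03600912e+00]
```

Emit:
{"name": "drive_tool", "arguments": {"motion": [[[-45,-10,0],[0,0,8]],[[-95,-20,0],[0,0,17]],[[-145,-30,0],[0,0,26]],[[-191,-39,0],[0,0,35]],[[-191,-39,15],[0,0,35]],[[-191,-39,33],[0,0,35]],[[-191,-39,33],[0,0,35]],[[-191,-39,33],[0,0,35]],[[-191,-39,33],[0,0,35]]]}}

```text
time_s: 9.1
ee_pos: [0.6834, -0.4213, 0.2124]
tool_rot: [3.14, 0.001, 1.432]
contact_force: [0.2, 0.5, -3.7]
gripper_width: 0.0098
gripper_force: 107.7
```

```bash
python3 - <<'E'
from m import *
import g
g.rel([(.543,-.404,.210,81.6),(.543,-.404,.186,81.6)])
for c in("top","side"):
    im=look(c);W=cloud(im);save(im,c+"2.png")
    V=im["color"].max(2)
    P=W[near(W,.6815,-.4244,.1,.168,.190)&(V>110)];print(c,"disc",len(P),np.median(P,0),cv2.minEnclosingCircle(P[:,:2].astype(np.float32)))
    P=W[near(W,.50,-.4,.1,.19,.23)];a=np.radians(-8.4);f=np.array([np.cos(a),np.sin(a)]);h=np.array([-f[1],f[0]])
    o=np.array([.543,-.404]);u=(P[:,:2]-o)@f;v=(P[:,:2]-o)@h
    k=(u>-.06)&(u<.03);print("prong v",np.median(v[k&(v>0)]),np.median(v[k&(v<0)]))
E
python3 -c "
import cv2,numpy as np
a=cv2.imread('pics/top2.png')[120:300,340:560];b=cv2.imread('pics/side2.png')[60:240,270:490]
cv2.imwrite('pics/c2.png',cv2.resize(np.hstack([a,b]),(800,327)))"
```

```text
(0.543, -0.404, 0.21, 81.6) [  -2.2 -141.4    2.2] [0.07 0.04 0.47]
(0.543, -0.404, 0.186, 81.6) [  -2.2 -141.4   26.2] [0.07 0.04 0.47]
top disc 742 [ 0.6874 -0.3953  0.1789] ((0.6821330785751343, -0.4182111620903015), 0.06686660647392273)
prong v nan nan
side disc 363 [ 0.6704 -0.4034  0.1798] ((0.6784613728523254, -0.42566978931427), 0.075639508664608)
prong v 0.02831117658188255 -0.024052742133460363
  return _methods._mean(a, axis=axis, dtype=dtype,
  ret = ret.dtype.type(ret / rcount)
```

View pics/c2.png

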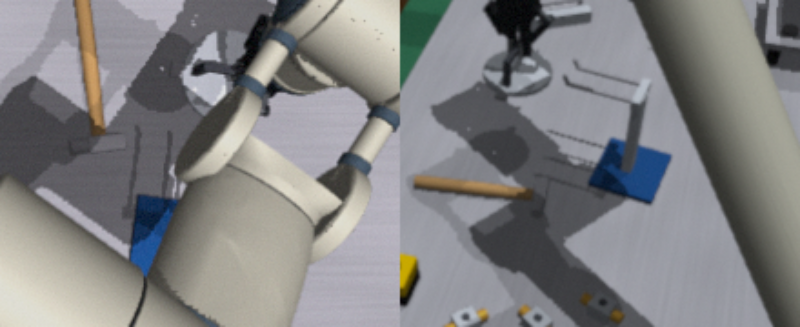

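The crop shows the lid at the left, level and in front of both prong tips, with its top below the prongs and its bar above them (disc top at 179 mm). Sliding it in.

Emit:
{"name": "drive_tool", "arguments": {"motion": [[[-2,-20,1],[0,0,0]],[[-2,-40,1],[0,0,0]],[[-2,-60,1],[0,0,0]],[[-2,-80,1],[0,0,0]],[[-2,-100,1],[0,0,0]],[[-2,-120,1],[0,0,0]],[[-2,-141,1],[0,0,0]],[[-2,-141,1],[0,0,0]],[[-2,-141,1],[0,0,0]]]}}

```text
time_s: 10.32
ee_pos: [0.5436, -0.4043, 0.2107]
tool_rot: [3.141, 0.0, 1.432]
contact_force: [0.0, 0.6, -2.7]
gripper_width: 0.0098
gripper_force: 107.8
```

Emit:
{"name": "drive_tool", "arguments": {"motion": [[[0,0,6],[0,0,0]],[[0,0,12],[0,0,0]],[[0,0,18],[0,0,0]],[[0,0,22],[0,0,0]],[[0,0,22],[0,0,0]],[[0,0,22],[0,0,0]]]}}

```text
time_s: 11.08
ee_pos: [0.5431, -0.4041, 0.1885]
tool_rot: [3.141, 0.0, 1.432]
contact_force: [0.2, -1.1, -3.3]
gripper_width: 0.0098
gripper_force: 107.7
```

Emit:
{"name": "drive_tool", "arguments": {"motion": [[[0,0,1],[0,0,0]],[[0,0,2],[0,0,0]],[[0,0,2],[0,0,0]]]}}

```text
time_s: 11.45
ee_pos: [0.5431, -0.4041, 0.1864]
tool_rot: [3.141, 0.0, 1.432]
contact_force: [-0.2, 0.7, -3.2]
gripper_width: 0.0097
gripper_force: 107.9
```

Emit:
{"name": "drive_tool", "arguments": {"motion": [[[0,0,1],[0,0,0]],[[0,0,2],[0,0,0]],[[0,0,2],[0,0,0]]]}}

```text
time_s: 11.82
ee_pos: [0.5432, -0.4042, 0.186]
tool_rot: [3.14, 0.001, 1.432]
contact_force: [-5.7, 5.5, 17.5]
gripper_width: 0.01
gripper_force: 110.8
```

Emit:
{"name": "drive_tool", "arguments": {"motion": [[[0,0,-2],[0,0,0]],[[0,0,-2],[0,0,0]]]}}

```text
time_s: 12.08
ee_pos: [0.5431, -0.4041, 0.1863]
tool_rot: [3.141, 0.0, 1.432]
contact_force: [0.9, -0.0, -0.8]
gripper_width: 0.0098
gripper_force: 108.1
```

Emit:
{"name": "drive_tool", "arguments": {"motion": [[[0,0,0],[0,0,0]],[[0,0,0],[0,0,0]],[[0,0,0],[0,0,0]],[[0,0,0],[0,0,0]],[[0,0,0],[0,0,0]],[[0,0,0],[0,0,0]]], "claw": 0}}

```text
time_s: 12.82
ee_pos: [0.5431, -0.404, 0.1863]
tool_rot: [3.142, 0.0, 1.432]
contact_force: [-0.4, 0.6, 0.2]
gripper_width: 0.0427
gripper_force: 0.0
```

Emit:
{"name": "drive_tool", "arguments": {"motion": [[[0,0,-20],[0,0,0]],[[0,0,-50],[0,0,0]],[[0,0,-80],[0,0,0]],[[0,0,-80],[0,0,0]]]}}

```text
time_s: 13.32
ee_pos: [0.5439, -0.4048, 0.2689]
tool_rot: [3.138, 0.002, 1.432]
contact_force: [0.5, -0.0, -0.8]
gripper_width: 0.0426
gripper_force: 0.0
```

```bash
python3 - <<'E'
from m import *
import g
for c in("top","side"):
    im=look(c);W=cloud(im);valves(c,im,W);save(im,c+"3.png")
    P=W[near(W,.543,-.404,.09,.2005,.218)&(im["color"].max(2)<90)];print(c,"bar?",len(P),P.mean(0) if len(P) else 0)
    for k in r.search_frame(c,"valve1"): print(np.round(k["at"]),round(k["p"],2))
g.rel([(.4325,-.0418,.27,162),(.4325,-.0418,.1,162)])
import numpy as np
a=cv2.imread('pics/top3.png')[130:290,180:500];b=cv2.imread('pics/side3.png')[60:260,250:490]
cv2.imwrite('pics/c3.png',np.hstack([cv2.resize(a,(440,220)),cv2.resize(b,(264,220))]))
E
```

```text
top valve 260 ctr [0.6421 0.0439] ang -135.42019034259323 len 0.07269453164365829 top ctr [0.6424 0.0442] z 0.0358964112872378
top valve 261 ctr [0.527  0.0142] ang 146.36567790134242 len 0.07132832516324025 top ctr [0.5281 0.0132] z 0.03556245363187602
top valve 246 ctr [ 0.4313 -0.0439] ang 161.96333753110605 len 0.07137274177953223 top ctr [ 0.431 -0.044] z 0.03601245959615653
top bar? 152 [ 0.5431 -0.3916  0.21  ]
[287. 183.] 0.63
[297. 224.] 0.48
[315. 257.] 0.48
side valve 266 ctr [ 0.4346 -0.0364] ang 161.63071560698475 len 0.07331470027376363 top ctr [ 0.4341 -0.0396] z 0.03577783790567497
side valve 267 ctr [0.6431 0.0521] ang -137.19135473981012 len 0.0729611049941653 top ctr [0.6451 0.0492] z 0.03581646937549166
side valve 259 ctr [0.5317 0.0214] ang 149.20422531941216 len 0.07336187128464837 top ctr [0.5312 0.0192] z 0.035732744601402695
side valve 111 ctr [0.7123 0.2059] ang 32.4990949832246 len 0.04803197799391726 top ctr [0.7113 0.2048] z 0.03996099665125302
side bar? 115 [ 0.5416 -0.3932  0.209 ]
[381. 231.] 0.79
[346. 236.] 0.48
[267. 212.] 0.23
(0.4325, -0.0418, 0.27, 162) [ 343.1 -159.3   -4.3] [ -0.03  -0.1  -79.97]
(0.4325, -0.0418, 0.1, 162) [ 343.  -159.   165.7] [ -0.03  -0.1  -79.97]
```

View pics/c3.png

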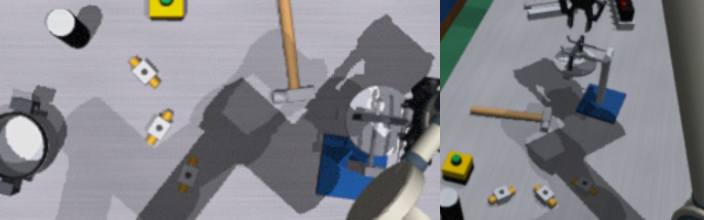

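The crop shows the lid hanging level on the hook, the pot open and empty, and three valves undisturbed. Fetching the first valve, at (0.432,-0.042).

Emit:
{"name": "drive_tool", "arguments": {"motion": [[[43,-20,-4],[0,0,-10]],[[86,-40,-4],[0,0,-20]],[[129,-60,-4],[0,0,-30]],[[172,-80,-4],[0,0,-40]],[[215,-100,-4],[0,0,-50]],[[258,-120,-4],[0,0,-60]],[[301,-140,20],[0,0,-70]],[[343,-159,60],[0,0,-80]],[[343,-159,120],[0,0,-80]],[[343,-159,166],[0,0,-80]]], "claw": 0.4}}

```text
time_s: 14.78
ee_pos: [0.4321, -0.0415, 0.0983]
tool_rot: [-3.141, -0.001, 2.829]
contact_force: [1.0, -0.8, -0.4]
gripper_width: 0.0595
gripper_force: 0.0
```

```bash
python3 g.py .4325,-.0418,.05,162 .4325,-.0418,.015,162; python3 - <<'E'
from m import *
for c in ("top","side"):
    im=look(c);valves(c,im,cloud(im))
E
```

```text
(0.4325, -0.0418, 0.05, 162.0) [-0.5 -0.2 48.3] [-0.01 -0.07  0.11]
(0.4325, -0.0418, 0.015, 162.0) [-0.6 -0.2 83.3] [-0.01 -0.07  0.11]
top valve 259 ctr [0.6421 0.0438] ang -135.45305367109 len 0.07279277534369849 top ctr [0.6422 0.044 ] z 0.03560460268139766
top valve 260 ctr [0.5271 0.0141] ang 146.3991240765674 len 0.07112035884036952 top ctr [0.5271 0.0141] z 0.036079143898669126
side valve 248 ctr [ 0.4351 -0.0354] ang 163.73023372264058 len 0.0733871123888713 top ctr [ 0.4325 -0.0373] z 0.03532320229938675
side valve 269 ctr [0.6429 0.0521] ang -136.99931463643506 len 0.07338417703058968 top ctr [0.6448 0.0492] z 0.035834070935039035
side valve 261 ctr [0.5315 0.0219] ang 149.26144196692223 len 0.0723971854369851 top ctr [0.5305 0.0187] z 0.035907163319549094
side valve 112 ctr [0.7119 0.2056] ang 34.18731415215197 len 0.04769002082287198 top ctr [0.712  0.2057] z 0.04217653273560913
```

Emit:
{"name": "drive_tool", "arguments": {"motion": [[[0,0,45],[0,0,0]],[[0,0,83],[0,0,0]],[[0,0,83],[0,0,0]],[[0,0,83],[0,0,0]]]}}

```text
time_s: 15.38
ee_pos: [0.4338, -0.0425, 0.0189]
tool_rot: [3.142, 0.001, 2.828]
contact_force: [0.5, -0.4, 0.2]
gripper_width: 0.0596
gripper_force: 0.0
```

Emit:
{"name": "drive_tool", "arguments": {"motion": [[[0,0,0],[0,0,0]],[[0,0,0],[0,0,0]],[[0,0,0],[0,0,0]],[[0,0,0],[0,0,0]],[[0,0,0],[0,0,0]]], "claw": -1, "grip_force": 40}}

```text
time_s: 16.0
ee_pos: [0.434, -0.0425, 0.0188]
tool_rot: [3.141, 0.003, 2.828]
contact_force: [-1.3, 0.1, 20.6]
gripper_width: 0.0327
gripper_force: 37.8
```

Emit:
{"name": "drive_tool", "arguments": {"motion": [[[0,0,-30],[0,0,0]],[[0,0,-80],[0,0,0]],[[0,0,-140],[0,0,0]],[[0,0,-200],[0,0,0]],[[0,0,-220],[0,0,0]],[[0,0,-220],[0,0,0]]]}}

```text
time_s: 16.75
ee_pos: [0.4336, -0.0424, 0.2393]
tool_rot: [3.141, 0.004, 2.828]
contact_force: [-0.4, -0.6, -1.8]
gripper_width: 0.0325
gripper_force: 42.9
```

```bash
python3 g.py .487,.278,.23,147 .487,.278,.068,147
```

```text
(0.487, 0.278, 0.23, 147.0) [ 48.1 321.2   9.2] [ 0.05  0.23 15.04]
(0.487, 0.278, 0.068, 147.0) [ 48.7 321.2 171.2] [ 0.05  0.23 15.04]
```

Emit:
{"name": "drive_tool", "arguments": {"motion": [[[8,50,0],[0,0,3]],[[16,105,0],[0,0,5]],[[24,160,0],[0,0,8]],[[32,215,0],[0,0,10]],[[40,270,0],[0,0,13]],[[48,321,0],[0,0,15]],[[48,321,10],[0,0,15]],[[48,321,50],[0,0,15]],[[48,321,90],[0,0,15]],[[48,321,90],[0,0,15]]]}}

```text
time_s: 18.0
ee_pos: [0.4841, 0.2762, 0.1443]
tool_rot: [-3.136, -0.004, 2.566]
contact_force: [-0.3, 0.9, -0.6]
gripper_width: 0.0331
gripper_force: 42.7
```

Emit:
{"name": "drive_tool", "arguments": {"motion": [[[0,0,20],[0,0,0]],[[0,0,40],[0,0,0]],[[0,0,60],[0,0,0]],[[0,0,78],[0,0,0]],[[0,0,80],[0,0,0]],[[0,0,80],[0,0,0]]]}}

```text
time_s: 18.75
ee_pos: [0.4871, 0.2777, 0.0688]
tool_rot: [3.141, 0.001, 2.566]
contact_force: [-1.7, -0.8, 7.5]
gripper_width: 0.0331
gripper_force: 43.8
```

Emit:
{"name": "drive_tool", "arguments": {"motion": [[[0,0,0],[0,0,0]],[[0,0,0],[0,0,0]],[[0,0,0],[0,0,0]]], "claw": 0}}

```text
time_s: 19.12
ee_pos: [0.4889, 0.2792, 0.0699]
tool_rot: [3.136, 0.003, 2.566]
contact_force: [3.9, 8.7, 6.7]
gripper_width: 0.0425
gripper_force: 5.8
```

Emit:
{"name": "drive_tool", "arguments": {"motion": [[[0,0,-30],[0,0,0]],[[0,0,-80],[0,0,0]],[[0,0,-130],[0,0,0]],[[0,0,-180],[0,0,0]],[[0,0,-180],[0,0,0]]]}}

```text
time_s: 19.75
ee_pos: [0.4882, 0.2784, 0.2527]
tool_rot: [3.135, 0.005, 2.566]
contact_force: [0.5, -0.8, -1.1]
gripper_width: 0.0428
gripper_force: 0.0
```

```bash
python3 g.py .5295,.0163,.2,147.5 .5295,.0163,.08,147.5
```

```text
(0.5295, 0.0163, 0.2, 147.5) [-177.  -197.8   52.2] [ 0.39  0.26 -0.47]
(0.5295, 0.0163, 0.08, 147.5) [-176.4 -198.6  172.2] [ 0.39  0.26 -0.47]
```

Emit:
{"name": "drive_tool", "arguments": {"motion": [[[-40,-44,0],[0,0,0]],[[-80,-88,0],[0,0,0]],[[-120,-132,0],[0,0,0]],[[-160,-176,20],[0,0,0]],[[-177,-198,70],[0,0,0]],[[-177,-198,120],[0,0,0]],[[-177,-198,165],[0,0,0]],[[-177,-198,165],[0,0,0]],[[-177,-198,165],[0,0,0]]], "claw": 0.4}}

```text
time_s: 20.88
ee_pos: [0.5279, 0.0153, 0.0838]
tool_rot: [3.141, 0.001, 2.566]
contact_force: [-0.5, -0.1, 1.3]
gripper_width: 0.0599
gripper_force: 0.0
```

```bash
python3 g.py .5295,.0163,.016,147.5; python3 - <<'E'
from m import *
ims={}
for c in ("top","side"):
    im=look(c);W=cloud(im);valves(c,im,W);save(im,c+"4.png")
    P=W[near(W,.497,.2935,.055,.0,.098)];print("in pot",len(P),np.percentile(P[:,2],[5,50,90,99]))
cv2.imwrite('pics/c4.png',np.hstack([cv2.resize(cv2.imread('pics/%s4.png'%c)[y:y+100,x:x+120],(390,325),interpolation=2) for c,y,x in(("top",185,130),("side",265,270))]))
E
```

```text
(0.5295, 0.0163, 0.016, 147.5) [-0.8  1.6 67.8] [ 0.03  0.06 -0.46]
top valve 259 ctr [0.6423 0.044 ] ang -135.61543261276466 len 0.07272009022768938 top ctr [0.6423 0.0439] z 0.03634666949515762
in pot 898 [0.004  0.0095 0.0411 0.0453]
side valve 269 ctr [0.643  0.0521] ang -137.1272319457716 len 0.0737731217770202 top ctr [0.6452 0.0493] z 0.036267007417834694
side valve 239 ctr [0.5277 0.0245] ang 152.7787171761835 len 0.06357135855529171 top ctr [0.5296 0.0197] z 0.03603666704352794
side valve 108 ctr [0.7116 0.2057] ang 35.23247260516695 len 0.047752514802016775 top ctr [0.7117 0.2058] z 0.04110871966929531
in pot 864 [0.0072 0.012  0.0443 0.0475]
```

View pics/c4.png

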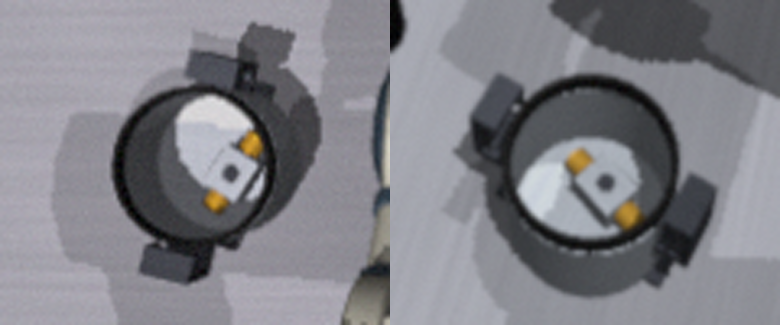

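The first valve lies flat in the pot, at its −y side (top crop about (231,173), side crop about (605,182)). Gripping the second.

Emit:
{"name": "drive_tool", "arguments": {"motion": [[[-1,2,35],[0,0,0]],[[-1,2,66],[0,0,0]],[[-1,2,68],[0,0,0]],[[-1,2,68],[0,0,0]]]}}

```text
time_s: 21.48
ee_pos: [0.5299, 0.0165, 0.0157]
tool_rot: [3.141, 0.001, 2.566]
contact_force: [-0.1, 0.2, -0.2]
gripper_width: 0.0595
gripper_force: 0.0
```

Emit:
{"name": "drive_tool", "arguments": {"motion": [[[0,0,0],[0,0,0]],[[0,0,0],[0,0,0]],[[0,0,0],[0,0,0]],[[0,0,0],[0,0,0]],[[0,0,0],[0,0,0]]], "claw": -1}}

```text
time_s: 22.1
ee_pos: [0.5299, 0.0165, 0.0156]
tool_rot: [3.141, 0.002, 2.566]
contact_force: [-1.9, -0.5, 13.2]
gripper_width: 0.0329
gripper_force: 39.0
```

Emit:
{"name": "drive_tool", "arguments": {"motion": [[[0,0,-30],[0,0,0]],[[0,0,-80],[0,0,0]],[[0,0,-140],[0,0,0]],[[0,0,-200],[0,0,0]],[[0,0,-220],[0,0,0]],[[0,0,-220],[0,0,0]]]}}

```text
time_s: 22.85
ee_pos: [0.5298, 0.0165, 0.2361]
tool_rot: [3.14, 0.003, 2.566]
contact_force: [0.1, -0.0, -2.7]
gripper_width: 0.033
gripper_force: 41.9
```

```bash
python3 g.py .506,.307,.23,147 .506,.307,.08,147; python3 -c "
from m import *
for c in ('top','side'):
    im=look(c);W=cloud(im);valves(c,im,W)"
```

```text
(0.506, 0.307, 0.23, 147.0) [178.  230.8   5.9] [0.1  0.19 0.04]
(0.506, 0.307, 0.08, 147.0) [178.5 230.6 155.9] [0.1  0.19 0.04]
top valve 256 ctr [0.6424 0.0441] ang -136.16277855993033 len 0.07249746804213775 top ctr [0.642  0.0438] z 0.03556036713067169
side valve 265 ctr [0.6428 0.0518] ang -136.65988575486014 len 0.07411692764494857 top ctr [0.6459 0.0502] z 0.03597735127629596
side valve 114 ctr [0.7115 0.2054] ang 34.64835353891479 len 0.04827244254554221 top ctr [0.7117 0.2056] z 0.0427687519485819
```

Emit:
{"name": "drive_tool", "arguments": {"motion": [[[36,46,0],[0,0,0]],[[72,92,0],[0,0,0]],[[108,138,0],[0,0,0]],[[144,184,0],[0,0,0]],[[178,231,0],[0,0,0]],[[178,231,0],[0,0,0]],[[178,231,40],[0,0,0]],[[178,231,80],[0,0,0]],[[178,231,80],[0,0,0]]]}}

```text
time_s: 24.08
ee_pos: [0.5034, 0.3054, 0.1509]
tool_rot: [-3.135, -0.004, 2.566]
contact_force: [0.4, -0.4, -0.9]
gripper_width: 0.0331
gripper_force: 41.7
```

Emit:
{"name": "drive_tool", "arguments": {"motion": [[[0,0,20],[0,0,0]],[[0,0,40],[0,0,0]],[[0,0,60],[0,0,0]],[[0,0,78],[0,0,0]],[[0,0,78],[0,0,0]]]}}

```text
time_s: 24.7
ee_pos: [0.5055, 0.3067, 0.0764]
tool_rot: [-3.141, -0.001, 2.566]
contact_force: [-0.7, 0.8, -1.8]
gripper_width: 0.033
gripper_force: 41.7
```

Emit:
{"name": "drive_tool", "arguments": {"motion": [[[0,0,0],[0,0,0]],[[0,0,0],[0,0,0]],[[0,0,0],[0,0,0]]], "claw": -0.1}}

```text
time_s: 25.08
ee_pos: [0.5058, 0.3073, 0.0769]
tool_rot: [3.141, 0.001, 2.566]
contact_force: [-0.1, -0.5, 0.2]
gripper_width: 0.0385
gripper_force: 0.0
```

Emit:
{"name": "drive_tool", "arguments": {"motion": [[[0,0,-30],[0,0,0]],[[0,0,-80],[0,0,0]],[[0,0,-130],[0,0,0]],[[0,0,-180],[0,0,0]],[[0,0,-180],[0,0,0]]]}}

```text
time_s: 25.7
ee_pos: [0.5071, 0.308, 0.2606]
tool_rot: [3.135, 0.004, 2.566]
contact_force: [0.1, 1.3, -0.5]
gripper_width: 0.038
gripper_force: 0.0
```

```bash
python3 g.py .644,.0472,.2,44 .644,.0472,.08,44
```

```text
(0.644, 0.0472, 0.2, 44.0) [-256.5 -144.8   60.7] [  0.45  -0.16 103.04]
(0.644, 0.0472, 0.08, 44.0) [-256.1 -145.5  180.7] [  0.45  -0.16 103.04]
```

Emit:
{"name": "drive_tool", "arguments": {"motion": [[[-25,-14,0],[0,0,10]],[[-50,-28,0],[0,0,20]],[[-80,-45,0],[0,0,30]],[[-110,-62,0],[0,0,41]],[[-140,-79,0],[0,0,51]],[[-170,-96,0],[0,0,62]],[[-200,-113,0],[0,0,72]],[[-230,-130,10],[0,0,83]],[[-256,-145,40],[0,0,93]],[[-256,-145,90],[0,0,103]]], "claw": 0.4}}

```text
time_s: 26.95
ee_pos: [0.6429, 0.0443, 0.1658]
tool_rot: [3.139, -0.002, 0.761]
contact_force: [1.2, -0.0, -1.7]
gripper_width: 0.0599
gripper_force: 0.0
```

```bash
python3 g.py .644,.0472,.016,44; python3 - <<'E'
from m import *
for c in ("top","side"):
    im=look(c);W=cloud(im);valves(c,im,W);save(im,c+"5.png")
    P=W[near(W,.497,.2935,.055,.0,.098)];print("in pot",len(P),np.percentile(P[:,2],[5,50,90,99]))
cv2.imwrite('pics/c5.png',np.hstack([cv2.resize(cv2.imread('pics/%s5.png'%c)[y:y+100,x:x+120],(390,325),interpolation=2) for c,y,x in(("top",185,130),("side",265,270))]))
E
```

```text
(0.644, 0.0472, 0.016, 44.0) [  2.5  -1.8 149.8] [ 0.14 -0.11 -0.42]
in pot 948 [0.0046 0.0298 0.0428 0.046 ]
side valve 257 ctr [0.6639 0.0245] ang -135.2500811624461 len 0.07261454569893122 top ctr [0.6656 0.0216] z 0.036110159067975864
side valve 110 ctr [0.7116 0.2055] ang 34.73521351034279 len 0.04870036182111434 top ctr [0.7122 0.2062] z 0.041427656978515984
in pot 862 [0.0078 0.0326 0.0446 0.0477]
```

View pics/c5.png

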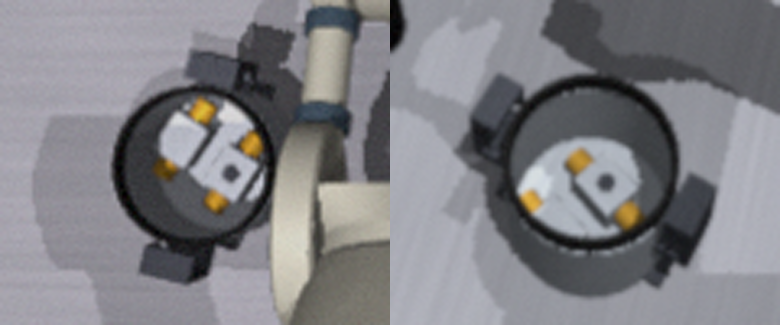

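The pot crops show both valves flat, side by side. The third valve has been knocked to about (0.6645, 0.0195), so I'm correcting the target.

```bash
python3 g.py .6645,.0194,.08,45 .6645,.0194,.016,45; python3 - <<'E'
from m import *
im=look("side");valves("s",im,cloud(im))
E
```

```text
(0.6645, 0.0194, 0.08, 45.0) [ 1.2 37.8 80.8] [-0.38  0.37 -1.17]
(0.6645, 0.0194, 0.016, 45.0) [  1.7  38.2 144.8] [-0.38  0.37 -1.17]
s valve 255 ctr [0.6639 0.0247] ang -135.33610594181147 len 0.07302305833950254 top ctr [0.6656 0.0218] z 0.03559790087377242
s valve 108 ctr [0.7122 0.2057] ang 33.145195322679186 len 0.04795764102400652 top ctr [0.7124 0.2058] z 0.040194135738892314
```

Emit:
{"name": "drive_tool", "arguments": {"motion": [[[1,38,0],[0,0,-1]],[[1,38,40],[0,0,-1]],[[1,38,80],[0,0,-1]],[[1,38,80],[0,0,-1]],[[1,38,80],[0,0,-1]]]}}

```text
time_s: 27.72
ee_pos: [0.6698, 0.0199, 0.0889]
tool_rot: [3.139, -0.002, 0.788]
contact_force: [0.7, -1.2, -0.2]
gripper_width: 0.0597
gripper_force: 0.0
```

```bash
python3 g.py .6645,.0194,.016,45; python3 - <<'E'
from m import *
im=look("side");valves("s",im,cloud(im))
E
```

```text
(0.6645, 0.0194, 0.016, 45.0) [-4.3 -3.6 72.9] [ 0.12 -0.11  0.17]
s valve 238 ctr [0.6627 0.0256] ang 41.90465014952038 len 0.07370430318313628 top ctr [0.6661 0.0256] z 0.035652050699183625
s valve 108 ctr [0.7121 0.2059] ang 33.50518681925887 len 0.04812170014348987 top ctr [0.7114 0.2062] z 0.04101338455143699
```

Emit:
{"name": "drive_tool", "arguments": {"motion": [[[-4,-3,30],[0,0,0]],[[-4,-3,65],[0,0,0]],[[-4,-3,72],[0,0,0]],[[-4,-3,72],[0,0,0]]]}}

```text
time_s: 28.28
ee_pos: [0.6644, 0.0189, 0.0157]
tool_rot: [3.14, -0.001, 0.786]
contact_force: [0.3, -0.3, 1.5]
gripper_width: 0.0597
gripper_force: 0.0
```

Emit:
{"name": "drive_tool", "arguments": {"motion": [[[0,0,0],[0,0,0]],[[0,0,0],[0,0,0]],[[0,0,0],[0,0,0]],[[0,0,0],[0,0,0]],[[0,0,0],[0,0,0]]], "claw": -1}}

```text
time_s: 28.9
ee_pos: [0.6646, 0.0189, 0.016]
tool_rot: [3.14, -0.002, 0.786]
contact_force: [-1.5, 0.4, 8.6]
gripper_width: 0.0327
gripper_force: 39.9
```

Emit:
{"name": "drive_tool", "arguments": {"motion": [[[0,0,-30],[0,0,0]],[[0,0,-80],[0,0,0]],[[0,0,-140],[0,0,0]],[[0,0,-200],[0,0,0]],[[0,0,-220],[0,0,0]],[[0,0,-220],[0,0,0]]]}}

```text
time_s: 29.65
ee_pos: [0.6643, 0.0189, 0.2366]
tool_rot: [3.139, -0.003, 0.786]
contact_force: [0.5, 0.6, -1.8]
gripper_width: 0.0331
gripper_force: 41.1
```

```bash
python3 g.py .497,.2935,.23,57 .497,.2935,.08,57; python3 -c "
from m import *
for c in ('top','side'):
    im=look(c);W=cloud(im);valves(c,im,W)"
```

```text
(0.497, 0.2935, 0.23, 57.0) [  76.1 -312.5    5.9] [  0.18  -0.13 -11.96]
(0.497, 0.2935, 0.08, 57.0) [  75.7 -312.9  155.9] [  0.18  -0.13 -11.96]
side valve 112 ctr [0.712  0.2058] ang 33.84246238244006 len 0.04791644064913424 top ctr [0.7119 0.206 ] z 0.04044326803134067
```

Emit:
{"name": "drive_tool", "arguments": {"motion": [[[12,-50,0],[0,0,-2]],[[24,-100,0],[0,0,-4]],[[36,-150,0],[0,0,-6]],[[48,-200,0],[0,0,-8]],[[62,-255,0],[0,0,-10]],[[76,-312,0],[0,0,-12]],[[76,-312,0],[0,0,-12]],[[76,-312,40],[0,0,-12]],[[76,-312,80],[0,0,-12]],[[76,-312,80],[0,0,-12]]]}}

```text
time_s: 31.0
ee_pos: [0.4946, 0.2917, 0.151]
tool_rot: [-3.138, 0.006, 0.995]
contact_force: [0.2, 0.3, -1.8]
gripper_width: 0.0328
gripper_force: 41.0
```

Emit:
{"name": "drive_tool", "arguments": {"motion": [[[0,0,20],[0,0,0]],[[0,0,40],[0,0,0]],[[0,0,60],[0,0,0]],[[0,0,80],[0,0,0]],[[0,0,80],[0,0,0]]]}}

```text
time_s: 31.62
ee_pos: [0.4965, 0.2928, 0.0742]
tool_rot: [-3.141, 0.001, 0.995]
contact_force: [-0.5, 0.2, -1.5]
gripper_width: 0.0334
gripper_force: 41.0
```

Emit:
{"name": "drive_tool", "arguments": {"motion": [[[0,0,0],[0,0,0]],[[0,0,0],[0,0,0]],[[0,0,0],[0,0,0]]], "claw": 0}}

```text
time_s: 32.0
ee_pos: [0.4969, 0.2933, 0.075]
tool_rot: [3.141, -0.001, 0.995]
contact_force: [-0.6, 0.5, 0.6]
gripper_width: 0.0427
gripper_force: 0.0
```

Emit:
{"name": "drive_tool", "arguments": {"motion": [[[0,0,-30],[0,0,0]],[[0,0,-80],[0,0,0]],[[0,0,-130],[0,0,0]],[[0,0,-180],[0,0,0]],[[0,0,-180],[0,0,0]]]}}

```text
time_s: 32.62
ee_pos: [0.4982, 0.294, 0.2585]
tool_rot: [3.138, -0.006, 0.996]
contact_force: [0.7, -0.5, -0.2]
gripper_width: 0.0428
gripper_force: 0.0
```

```bash
python3 g.py .53,0,.29,81 .543,-.404,.29,82
```

```text
(0.53, 0.0, 0.29, 81.0) [-229.1  186.8  -32.2] [  0.29  -0.3  -23.96]
(0.543, -0.404, 0.29, 82.0) [-561.   417.5  -33.3] [  0.3   -0.3  -24.96]
```

Emit:
{"name": "drive_tool", "arguments": {"motion": [[[-45,36,-32],[0,0,-3]],[[-90,72,-32],[0,0,-6]],[[-135,108,-32],[0,0,-9]],[[-180,143,-32],[0,0,-12]],[[-225,178,-32],[0,0,-15]],[[-270,212,-32],[0,0,-18]],[[-315,247,-32],[0,0,-21]],[[-360,281,-32],[0,0,-24]],[[-390,300,-32],[0,0,-25]],[[-390,300,-32],[0,0,-25]]]}}

```text
time_s: 33.88
ee_pos: [0.5355, -0.1994, 0.2852]
tool_rot: [-3.14, -0.0, 1.429]
contact_force: [0.0, 0.1, -0.7]
gripper_width: 0.0426
gripper_force: 0.0
```

```bash
python3 g.py .543,-.404,.29,81.6 .543,-.404,.186,81.6;  python3 - <<'E'
from m import *
for c in ("top","side"):
    im=look(c);W=cloud(im);valves(c,im,W);save(im,c+"6.png")
    P=W[near(W,.497,.2935,.055,.0,.118)];print("in pot",len(P),np.percentile(P[:,2],[5,50,90,99,100]))
    P=W[near(W,.543,-.404,.09,.2015,.217)&(im["color"].max(2)<90)];print("bar",len(P),axis(P) if len(P) else 0,np.median(P,0) )
    for k in r.search_frame(c,"valve1"): print(np.round(k["at"]),round(k["p"],2))
a=cv2.imread('pics/top6.png');cv2.imwrite('pics/c6.png',np.hstack([cv2.resize(a[185:285,130:250],(390,325),interpolation=2),cv2.resize(a[180:280,390:510],(390,325),interpolation=2)]))
E
```

```text
(0.543, -0.404, 0.29, 81.6) [-201.5   36.4   -4.9] [-0.07 -0.    0.28]
(0.543, -0.404, 0.186, 81.6) [-201.5   36.5   99.1] [-0.07 -0.    0.28]
in pot 946 [0.0055 0.0345 0.0754 0.0791 0.0821]
bar 1 (array([ 0.5753, -0.4336]), np.float64(0.0), np.float64(0.0)) [ 0.5753 -0.4336  0.2097]
[185. 223.] 0.67
[196. 235.] 0.55
[203. 236.] 0.48
[303. 129.] 0.34
side valve 109 ctr [0.7118 0.2059] ang 33.72362416566633 len 0.04768182678245913 top ctr [0.7106 0.2052] z 0.040941308449559136
in pot 871 [0.0083 0.0447 0.078  0.0807 0.0828]
bar 12 (array([ 0.5615, -0.3596]), np.float64(138.779335541521), np.float64(0.04357090066995707)) [ 0.5515 -0.3499  0.2095]
[332. 321.] 0.62
[315. 329.] 0.57
[343. 328.] 0.57
```

View pics/c6.png

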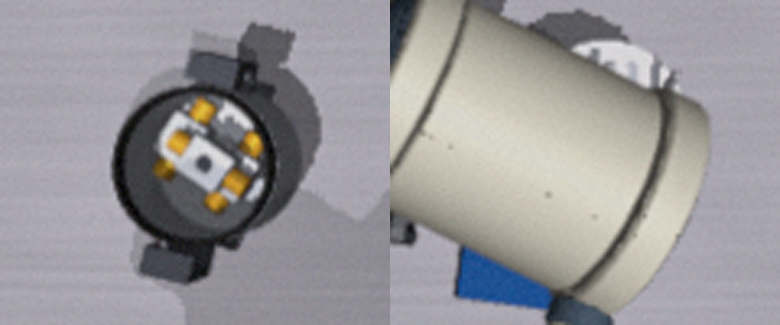

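All three valves are in the pot, stacked in two layers with the highest point at 82 mm. The lid is still on the hook, partly hidden by the arm at right. Fetching it.

Emit:
{"name": "drive_tool", "arguments": {"motion": [[[-50,9,-4],[0,0,0]],[[-100,18,-4],[0,0,0]],[[-150,27,-4],[0,0,0]],[[-201,36,-4],[0,0,0]],[[-201,36,-4],[0,0,0]],[[-201,36,40],[0,0,0]],[[-201,36,40],[0,0,0]],[[-201,36,40],[0,0,0]]]}}

```text
time_s: 35.08
ee_pos: [0.5445, -0.4006, 0.2477]
tool_rot: [3.141, 0.0, 1.433]
contact_force: [-0.3, 0.2, 0.3]
gripper_width: 0.0431
gripper_force: 0.0
```

```bash
python3 g.py .543,-.404,.186,81.6;  python3 - <<'E'
from m import *
im=look("side");W=cloud(im);save(im,"side7.png")
P=W[near(W,.543,-.404,.09,.15,.165)&(im["color"].max(2)>100)];print(len(P),np.median(P,0),cv2.minEnclosingCircle(P[:,:2].astype(np.float32)))
cv2.imwrite('pics/c7.png',cv2.resize(im["color"][60:180,320:460,::-1],(560,480),interpolation=2))
E
```

```text
(0.543, -0.404, 0.186, 81.6) [-3.6 -1.1 61.7] [0.05 0.03 0.5 ]
377 [ 0.5449 -0.3955  0.1539] ((0.5338074564933777, -0.39933186769485474), 0.07734955847263336)
```

View pics/c7.png

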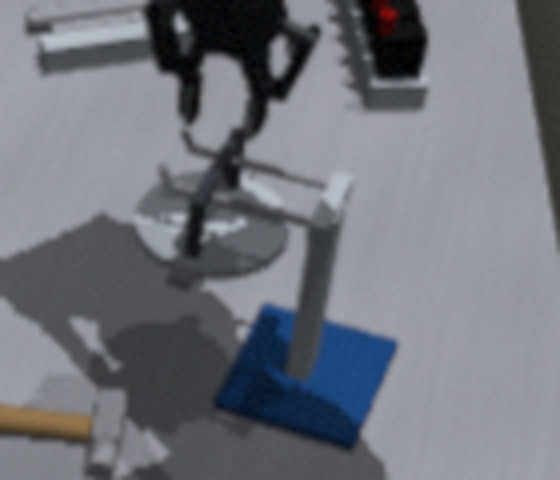

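The lid hangs level, with its bar between the open fingers at about (215,175) in the crop. Descending to grip it.

Emit:
{"name": "drive_tool", "arguments": {"motion": [[[-3,-1,30],[0,0,0]],[[-3,-1,61],[0,0,0]],[[-3,-1,61],[0,0,0]],[[-3,-1,61],[0,0,0]]]}}

```text
time_s: 35.62
ee_pos: [0.5433, -0.4046, 0.1874]
tool_rot: [3.14, 0.001, 1.432]
contact_force: [0.4, -0.1, 0.5]
gripper_width: 0.0428
gripper_force: 0.0
```

Emit:
{"name": "drive_tool", "arguments": {"motion": [[[0,0,0],[0,0,0]],[[0,0,0],[0,0,0]],[[0,0,0],[0,0,0]],[[0,0,0],[0,0,0]],[[0,0,0],[0,0,0]]], "claw": -1, "grip_force": 110}}

```text
time_s: 36.25
ee_pos: [0.5427, -0.4045, 0.1867]
tool_rot: [3.14, 0.001, 1.432]
contact_force: [-2.2, 1.4, 9.3]
gripper_width: 0.0099
gripper_force: 107.4
```

Emit:
{"name": "drive_tool", "arguments": {"motion": [[[0,0,-6],[0,0,0]],[[0,0,-12],[0,0,0]],[[0,0,-18],[0,0,0]],[[0,0,-24],[0,0,0]],[[0,0,-24],[0,0,0]]]}}

```text
time_s: 36.88
ee_pos: [0.5426, -0.4043, 0.2099]
tool_rot: [3.141, 0.0, 1.432]
contact_force: [-0.3, 0.3, -3.0]
gripper_width: 0.0098
gripper_force: 107.6
```

Emit:
{"name": "drive_tool", "arguments": {"motion": [[[0,20,0],[0,0,0]],[[0,45,0],[0,0,0]],[[0,70,0],[0,0,0]],[[0,95,0],[0,0,0]],[[0,120,0],[0,0,0]],[[0,142,0],[0,0,0]],[[0,142,0],[0,0,0]],[[0,142,-30],[0,0,0]],[[0,142,-30],[0,0,0]]]}}

```text
time_s: 38.0
ee_pos: [0.6834, -0.4245, 0.2417]
tool_rot: [3.138, 0.002, 1.432]
contact_force: [0.5, 0.4, -3.0]
gripper_width: 0.0098
gripper_force: 107.8
```

```bash
python3 g.py .5973,-.07,.245,145 .497,.2935,.245,213 
```

```text
(0.5973, -0.07, 0.245, 145.0) [ 339.1 -134.5   -4.5] [  0.12   0.22 -62.97]
(0.497, 0.2935, 0.245, 213.0) [ 685.2 -284.2   -5.7] [-3.0000e-02  2.9000e-01 -1.3097e+02]
```

Emit:
{"name": "drive_tool", "arguments": {"motion": [[[45,-18,-4],[0,0,-9]],[[98,-40,-4],[0,0,-19]],[[150,-62,-4],[0,0,-29]],[[203,-84,-4],[0,0,-39]],[[255,-105,-4],[0,0,-49]],[[308,-127,-4],[0,0,-59]],[[360,-149,-4],[0,0,-69]],[[413,-171,-4],[0,0,-79]],[[466,-193,-4],[0,0,-89]],[[500,-207,-4],[0,0,-96]]]}}

```text
time_s: 39.25
ee_pos: [0.5454, 0.102, 0.2425]
tool_rot: [3.142, -0.001, 3.113]
contact_force: [1.0, -0.1, -2.7]
gripper_width: 0.0099
gripper_force: 107.9
```

```bash
python3 g.py .497,.2935,.245,213  .497,.2935,.175,213
```

```text
(0.497, 0.2935, 0.245, 213.0) [ 53.9 190.1  -2.4] [ 2.000e-02 -5.000e-02 -3.463e+01]
(0.497, 0.2935, 0.175, 213.0) [ 53.8 190.1  67.6] [ 2.000e-02 -5.000e-02 -3.463e+01]
```

Emit:
{"name": "drive_tool", "arguments": {"motion": [[[11,38,-2],[0,0,-7]],[[24,84,-2],[0,0,-16]],[[38,133,-2],[0,0,-25]],[[50,175,-2],[0,0,-32]],[[54,190,-2],[0,0,-35]],[[54,190,-2],[0,0,-35]],[[54,190,30],[0,0,-35]],[[54,190,55],[0,0,-35]],[[54,190,55],[0,0,-35]],[[54,190,55],[0,0,-35]]]}}

```text
time_s: 40.5
ee_pos: [0.5005, 0.2912, 0.1891]
tool_rot: [-3.141, 0.001, -2.566]
contact_force: [0.2, 0.7, -2.3]
gripper_width: 0.0101
gripper_force: 107.8
```

```bash
python3 g.py .4975,.2937,.175,213  .4975,.2937,.148,213
```

```text
(0.4975, 0.2937, 0.175, 213.0) [ 1.2  3.7 14.1] [-0.02  0.05 -0.05]
(0.4975, 0.2937, 0.148, 213.0) [ 1.2  3.7 41.1] [-0.02  0.05 -0.05]
```

Emit:
{"name": "drive_tool", "arguments": {"motion": [[[1,4,0],[0,0,0]],[[1,4,8],[0,0,0]],[[1,4,14],[0,0,0]],[[1,4,14],[0,0,0]],[[1,4,14],[0,0,0]]]}}

```text
time_s: 41.12
ee_pos: [0.4969, 0.2946, 0.1743]
tool_rot: [-3.142, -0.0, -2.565]
contact_force: [0.3, 0.4, -2.7]
gripper_width: 0.0096
gripper_force: 107.9
```

Emit:
{"name": "drive_tool", "arguments": {"motion": [[[0,0,3],[0,0,0]],[[0,0,6],[0,0,0]],[[0,0,9],[0,0,0]],[[0,0,9],[0,0,0]]]}}

```text
time_s: 41.62
ee_pos: [0.4967, 0.2945, 0.165]
tool_rot: [3.142, -0.001, -2.565]
contact_force: [0.6, -0.4, -2.7]
gripper_width: 0.0097
gripper_force: 107.9
```

The plug has entered the seal with no side force. Pressing to about 8 mm below locked height.

Emit:
{"name": "drive_tool", "arguments": {"motion": [[[0,0,4],[0,0,0]],[[0,0,8],[0,0,0]],[[0,0,12],[0,0,0]],[[0,0,17],[0,0,0]],[[0,0,17],[0,0,0]],[[0,0,17],[0,0,0]]]}}

```text
time_s: 42.38
ee_pos: [0.4971, 0.2947, 0.1489]
tool_rot: [-3.141, 0.001, -2.565]
contact_force: [-3.5, -0.7, 12.6]
gripper_width: 0.0099
gripper_force: 110.1
```

Emit:
{"name": "drive_tool", "arguments": {"motion": [[[0,0,1.5],[0,0,0]],[[0,0,1.5],[0,0,6]],[[0,0,1.5],[0,0,12]],[[0,0,1.5],[0,0,18]],[[0,0,1.5],[0,0,24]],[[0,0,1.5],[0,0,30]],[[0,0,1.5],[0,0,36]],[[0,0,1.5],[0,0,42]],[[0,0,1.5],[0,0,46]],[[0,0,1.5],[0,0,46]]]}}

```text
time_s: 43.62
ee_pos: [0.4979, 0.295, 0.1478]
tool_rot: [3.14, 0.002, 2.915]
contact_force: [-0.7, -1.2, 13.8]
gripper_width: 0.0103
gripper_force: 110.4
```

```bash
python3 -c "
from h import *;s=r.sense();print(s['wrist_torque'],s['contact_force'],s['tool_rot'])"
```

```text
[-0.10885926  0.08229883  0.36815216] [-0.7150279  -1.16842237 13.82900222] [3.14008243e+00 2.32692555e-03 2.91458789e+00]
```

Emit:
{"name": "drive_tool", "arguments": {"motion": [[[0,0,-2],[0,0,0]],[[0,0,-4],[0,0,0]],[[0,0,-6],[0,0,0]],[[0,0,-7.5],[0,0,0]],[[0,0,-7.5],[0,0,0]]]}}

```text
time_s: 44.25
ee_pos: [0.4977, 0.2948, 0.1549]
tool_rot: [3.141, 0.002, 2.915]
contact_force: [2.5, -1.8, 8.5]
gripper_width: 0.0098
gripper_force: 109.9
```

Emit:
{"name": "drive_tool", "arguments": {"motion": [[[0,0,-1.5],[0,0,0]],[[0,0,-2],[0,0,0]],[[0,0,-2],[0,0,0]]]}}

```text
time_s: 44.62
ee_pos: [0.4977, 0.2948, 0.1565]
tool_rot: [3.141, 0.002, 2.915]
contact_force: [5.0, -0.3, 1.1]
gripper_width: 0.0098
gripper_force: 109.0
```

The force drops much faster than the seal spring would explain, so the ears are held under the roofs. Releasing.

Emit:
{"name": "drive_tool", "arguments": {"motion": [[[0,0,0],[0,0,0]],[[0,0,0],[0,0,0]],[[0,0,0],[0,0,0]],[[0,0,0],[0,0,0]]], "claw": 0}}

```text
time_s: 45.12
ee_pos: [0.4968, 0.2946, 0.1562]
tool_rot: [-3.142, -0.0, 2.915]
contact_force: [0.0, -0.2, 0.1]
gripper_width: 0.0429
gripper_force: 0.0
```

Emit:
{"name": "drive_tool", "arguments": {"motion": [[[0,0,-40],[0,0,0]],[[0,0,-90],[0,0,0]],[[-30,60,-120],[0,0,0]],[[-60,120,-140],[0,0,0]],[[-90,180,-140],[0,0,0]],[[-90,220,-140],[0,0,0]],[[-90,220,-140],[0,0,0]]]}}

```text
time_s: 46.0
ee_pos: [0.6343, 0.4922, 0.2937]
tool_rot: [-3.141, -0.001, 2.918]
contact_force: [-0.0, 0.3, -0.2]
gripper_width: 0.0431
gripper_force: 0.0
```

```bash
python3 - <<'E'
from m import *
for c in("top","side"):
    im=look(c);W=cloud(im);V=im["color"].max(2);save(im,c+"8.png")
    B=W[near(W,.5,.293,.075,.165,.2)];print(c,"bar",len(B),axis(B),"z",np.median(B[:,2]))
    D=W[near(W,.5,.293,.06,.110,.135)&(V>130)];print("disc",D[:,:2].mean(0),np.median(D[:,2]),len(D))
    A=np.c_[D[:,:2],np.ones(len(D))];k=np.abs(D[:,2]-np.median(D[:,2]))<.004;print("tilt",np.linalg.lstsq(A[k],D[k,2],rcond=None)[0][:2])
    valves(c,im,W)
a=cv2.imread('pics/top8.png');b=cv2.imread('pics/side8.png')
cv2.imwrite('pics/c8.png',np.hstack([cv2.resize(a[185:285,130:250],(390,325),interpolation=2),cv2.resize(b[265:365,270:390],(390,325),interpolation=2)]))
print(r.sense()["ee_pos"])
E
```

```text
top bar 240 (array([0.4952, 0.2938]), np.float64(168.29760242607284), np.float64(0.10281981578580136)) z 0.1804021861927778
disc [0.4856 0.329 ] 0.12334761421011715 239
tilt [-0.0007 -0.0042]
side bar 171 (array([0.4731, 0.3032]), np.float64(167.60837387489153), np.float64(0.0551692916315184)) z 0.18214812121327503
disc [0.4806 0.331 ] 0.1252205423337946 378
tilt [-0.0045  0.0045]
side valve 111 ctr [0.7119 0.2056] ang 34.193086775220564 len 0.047603852575239664 top ctr [0.7108 0.2049] z 0.04124929196022753
[0.6337 0.4889 0.2952]
```

View pics/c8.png

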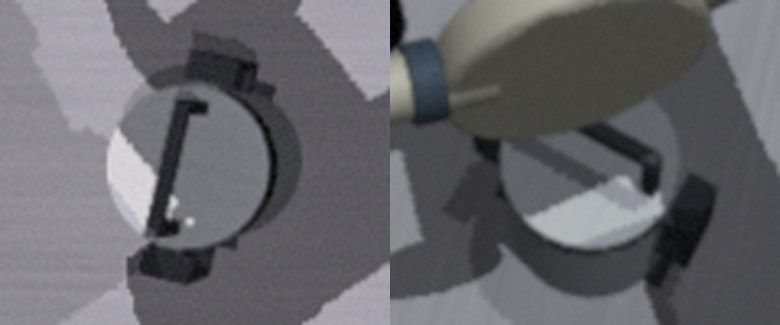

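The crops show the lid level, with its ears under both claws. Its height and angle match the start (disc top 123 mm in the top view, 125 mm in the side view, about 1° of turn), and the robot is clear. Handing in.

```bash
python3 -c "
from cell import r
print(r.job_done())"
```

```text
the job is handed in; nothing more can be done
None
```

The job is handed in, but it returned no verdict. The lid was unlocked and hung on the hook, all three valve bodies found on the bench went into the pot, and the lid was refitted and locked, with no contact with the spray can or hammer.

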